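Sweep a nut driver off the riser into its hanging tool cup

ROBOT

A 7-joint arm with a two-finger parallel gripper is mounted at the origin on the work surface. World frame = base frame: x ahead of the robot, y to its left, z up, the work surface at z = 0. Lengths are in m, angles in rad, forces in N, time in s.
With the tool pointing down it reaches from about 0.375 to 0.925 m from the base axis. Payload 3.1 kg.
Tool frame: the origin (TCP) lies on the centre line of the jaws, within the pads' length; the fingertips stand r.tips_ahead ahead of it and the grasp point (between the pads) lies 2 mm behind it (r.tips_ahead is the distance from the TCP to the fingertips, in m); z points along the fingers, y is the direction in which the jaws open and shut (so a half turn about z gives the same grasp; the last joint's range is limited). The gripper opens to 85 mm and grips with 20 to 120 N. Pads are 22 mm wide; open, the fingers measure 114 mm over their backs; the gripper's body (76 mm by 85 mm) begins 54 mm behind the grasp point. The pads swing forward as they close: fully open they stand 13 mm farther back than shut.
Start: joints at [1.076, 0.383, 0.044, 1.598, -0.018, 1.161, -0.05], TCP at [0.251, -0.599, 0.21] pointing down, gripper open.
Joint ranges: [-2.61, 2.61], [-0.41, 2.15], [-1.48, 1.57], [0, 2.5], [-1.57, 4.71], [0.05, 1.97], [-2.85, 2.85]. Speed limits (rad/s): [2.79, 2.79, 3.14, 3.14, 3.14, 3.14, 3.14].

INTERFACE

Orientations are given as [roll, pitch, yaw] about the fixed x, y, z axes, in that order (R = Rz(yaw) Ry(pitch) Rx(roll)).
In Python, from plant import r, capture, camera_params gives the robot as it stands. The module is installed in compiled form; this text tells all that it offers.
- The arm moves only by the shell command python3 -m jog 'ROWS' [FORCE]. ROWS is text: rows parted by semicolons, each of 7 numbers parted by spaces: the turn, a rotation vector about the tool's x, y, z in rad, then the shift along the tool's x, y, z in mm, then the opening, from 0 (shut) to 1 (fully open). In form: rx ry rz tx ty tz fingers; .... A call has 1 to 20 rows; each row is the pose to reach, as a shift and turn from the pose commanded when the call began, along the tool's axes at that moment; what a row does not reach only later rows make up. A row lasts 1/8 s, in which the tool goes at most 62.5 mm and 10.7 degrees, less where a joint would pass 70% of its speed; a pose out of reach is approached as far as the arm can. A call with a gripper value outside its range is refused whole. The fingers move at their own pace and stop on an object; FORCE is the grip in N (left out, the last holds). Time passes only in rows, so rows that repeat a pose let the fingers close. It gives the time, the measured TCP pose, the force and the opening at its end, in the units of the state.
- r.read_state(): the state, without advancing time (a new reading comes with each control period).
- capture(name): name is "scene" or "top" or "wrist"; returns the picture (420x560x3 uint8, red, green, blue); there is no depth.
- camera_params(name): a dict with "fov_y" (degrees; the focal length in pixels is half the picture's height over the tangent of half this angle, whatever the lens; pixels are square), "cx", "cy" (the principal point, pixels), "R" (3x3) and "t" (3): a world point X has camera coordinates R X + t; the wrist camera has in their place "hand_eye" (4x4, takes a point from camera to tool coordinates, whose origin is the TCP and whose axes are the flange's). Camera axes: x right, y down, z forward; pixel columns grow to the right and rows downward; lengths in m; the calibration is good to about 2 mm. A picture is of the moment at which its call begins: read the wrist's pose just before it. camera_params takes no time and is no camera call.
- r.sign_off(): hands the job in, once; it reports no verdict.
The state is a dict: "time": time; "joint_positions": joint angles; "qd": joint speeds; "joint_torque": joint torques, N m; "tcp_pos": TCP position; "tool_rot": TCP orientation; "wrist_force": force on the tool from outside, world axes, zero at the start; "wrist_torque": the same for the moment, N m; "opening": finger opening in m.
Only numpy, scipy, OpenCV 4.12 (cv2) and the standard library are available. Lean on these libraries where they do the work, as an engineer would, in place of code of your own. Each camera call takes 0.05 s, during which the arm holds its last target.

TASK

Put the nut driver away; there is no need to pick it up. Sweep it in front of the green tool cup that hangs on the riser shelf (not the red one) and ease it over the front edge, socket end first, just until it overbalances, then let go so that it drops into the cup. Leave it standing socket-end down on the floor of the cup, and do not disturb the other things on the shelf and bench.

Things in the scene. Friction and masses are not known exactly. Their poses are not given: they have to be found in the camera images.
- driver_mid (a point): Nut driver lying on the shelf: blue hexagonal handle with black strips, steel shaft and socket; 138 mm long, about 90 g. Point on its long axis, half-way along its length, 12 mm above the shelf while it lies there. Its x axis runs along the tool from butt to socket, at the start roughly towards the front edge. It balances 5 mm ahead (+x) of this point and tips over an edge when that passes it.
- driver_butt (a point): Centre of the flat butt end of the nut driver's handle, 69 mm behind driver_mid (-x). The handle is 80 mm long, 24 mm across its flats and 28 mm across its corners, and lies on a flat, so it slides rather than rolls. The tool rests on the handle alone. A finger still pressing here holds the tool level by friction even beyond its balance point: back off to let it fall. Axes as for driver_mid.
- driver_tip (a point): Centre of the end face of the nut driver's socket, 69 mm ahead of driver_mid (+x). Back from here: socket 12 mm thick and 20 mm long, shaft 8 mm thick and 31 mm long, collar 17 mm thick and 7 mm long, then the handle. Axes as for driver_mid.
- front_edge (a point): Middle of the front edge of the riser shelf, on its top face, 130 mm above the bench. The riser is a wooden board 250 mm deep, 620 mm wide, 18 mm thick on a green steel frame, fixed, flat and without a lip. This point's x axis is level and points straight out over the edge, away from the robot give or take a small yaw; y runs along the edge, z up.
- green_cup_mouth (a point): Centre of the mouth of the green tool cup, fixed at the riser's front edge, 52 mm out from it and 10 mm below the shelf's top. Round and tapered: 98 mm across the rim outside and 92 mm inside, so the opening begins 6 mm beyond the edge; 68 mm across the bottom, 108 mm tall, walls 3 mm, floor 4 mm. Green and red cup hang 160 mm apart, in either order.
- green_cup_floor (a point): Centre of the green cup's inner floor (62 mm across), 104 mm straight below its mouth; z is up.
- red_cup_mouth (a point): Centre of the mouth of the red reject cup, the same shape as the green cup and hung the same way; nothing goes in it.
- deck_drive: Bystander on the shelf near its left (+y) end: disc drive with white top, 140 x 128 x 16 mm, loose, about 280 g. Origin at the centre of its underside.
- tape_roll: Bystander on the shelf near its right (-y) end: roll of amber tape lying flat, 100 mm across, 24 mm high, loose, about 120 g. Origin at the centre of its underside.
- pump_bottle: Bystander on the bench to the right (-y) of the riser: glass solvent bottle with a steel pump top, 76 mm across, 144 mm tall, loose. Origin at the centre of its underside, z up its axis.
- disc_spindle: Bystander on the bench to the left (+y) of the riser: black spindle base with a pile of discs, 132 mm across, 90 mm tall, loose. Origin at the centre of its underside.
- screw_tray: Bystander on the bench to the right (-y) of the riser: blue divided screw tray, 120 x 160 x 28 mm, loose. Origin at the centre of its underside.
Things that resemble listed ones, but are neither listed nor needed, are in the scene too. What is meant by the part that bears driver_mid is not turquoise, and is the larger of those in its own colour.

How it is judged:
At the end, for the whole second after the job is handed in: The nut driver stands socket-end down in the green cup, leaning no more than 43 degrees: the centre of its socket's end is within 15 mm of the height of the cup's inner floor and within 36 mm of its centre, and the tool is at rest (horizontal distance between driver_tip and green_cup_floor below 0.036 m and z of driver_tip in the frame of green_cup_floor between -0.006 and 0.015 m and angle between driver_mid's own x axis and vertical above 2.39 rad and linear speed of nut_driver below 0.02 m/s); the robot touches nothing.
It fails at once if a thing on the shelf is shoved more than 30 mm (distance of any of deck_drive, tape_roll from where it was at the start of the episode above 0.03 m).
It fails at once if a thing on the bench is shoved more than 30 mm (distance of any of pump_bottle, disc_spindle, screw_tray from where it was at the start of the episode above 0.03 m).
It fails at once if the solvent bottle is tipped (angle between pump_bottle's own z axis and vertical above 0.5 rad).
It also fails if it takes over 51 s, if anything falls off the work surface, if the arm or the gripper's body presses on something with over 40 N, if the wrist force passes 120 N, or if a joint passes its speed limit or range.

## Working session

There is one attempt and no reset: what is moved stays moved. The work goes in short steps, Python scripts to look and compute and a shell command to move; the robot and the scene stay as the last step left them, time stands still between calls to the robot, and variables do not carry over. Pictures are saved under pics/ and viewed, and the job is handed in when it is done.

```bash
mkdir -p pics
python3 - <<'E'
from plant import r,capture,camera_params
import cv2,numpy as np
s=r.read_state()
for k,v in s.items(): print(k,np.round(v,4).tolist())
print(r.tips_ahead)
for n in ["scene","top","wrist"]:
    im=capture(n); cv2.imwrite(f"pics/{n}0.png",im[:,:,::-1])
    p=camera_params(n); print(n,{k:np.round(v,4).tolist() for k,v in p.items()})
E
```

```text
time 0.0
joint_positions [1.0762, 0.3838, 0.0438, 1.5996, -0.0179, 1.1612, -0.0499]
qd [0.0014, 0.0003, -0.0001, 0.0007, -0.0006, 0.0001, -0.001]
joint_torque [-0.0003, -43.3459, 1.0247, -24.9514, 0.0106, 0.0114, -0.0]
tcp_pos [0.2508, -0.5986, 0.2091]
tool_rot [-3.1389, 0.0002, 0.3969]
wrist_force [-0.4418, -0.0992, 0.0069]
wrist_torque [0.0277, 0.0061, 0.0157]
opening 0.0852
0.017
scene {'fov_y': 47.2091, 'cx': 275.589, 'cy': 215.7319, 'R': [[0.415, 0.9095, 0.0238], [0.5461, -0.2281, -0.806], [-0.7277, 0.3475, -0.5914]], 't': [-0.1709, -0.1498, 1.8335]}
top {'fov_y': 56.09, 'cx': 275.3341, 'cy': 210.1204, 'R': [[0.0108, -0.9999, 0.004], [-0.9989, -0.011, -0.0461], [0.0461, -0.0035, -0.9989]], 't': [-0.0099, 0.4466, 1.1923]}
wrist {'fov_y': 71.58, 'cx': 282.2508, 'cy': 208.3353, 'hand_eye': [[-0.0001, -0.9538, -0.3004, 0.0764], [1.0, -0.0002, 0.0004, 0.001], [-0.0004, -0.3004, 0.9538, -0.1636], [0.0, 0.0, 0.0, 1.0]]}
```

View pics/scene0.png

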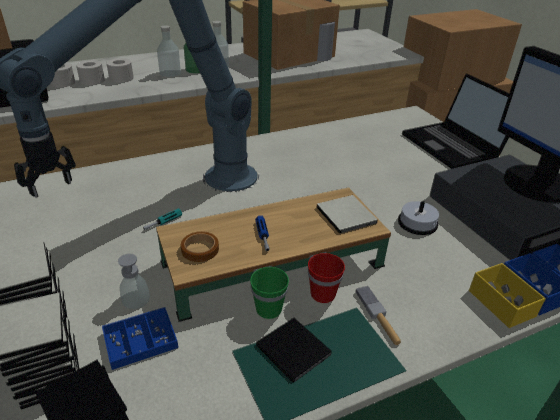

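View pics/top0.png

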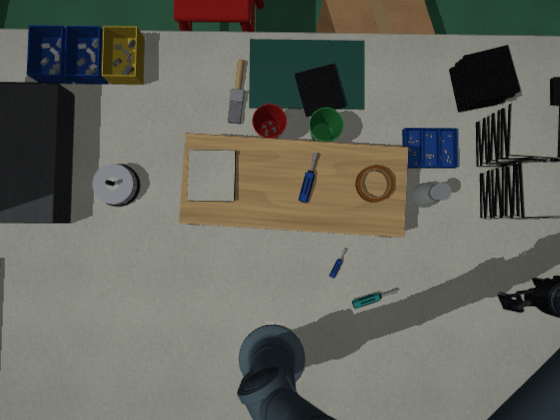

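View pics/wrist0.png

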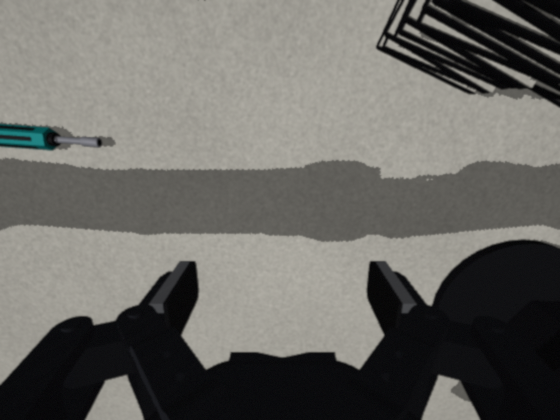

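Candidates, all in the top picture: a blue driver on the shelf at (309,178), a smaller blue one on the bench at (338,263), and a turquoise one at (375,299). By the description I choose the larger blue one on the shelf. The green cup is at (326,124) and the red one at (269,121). Next is a close crop to check.

Run:
```python
import cv2
a=cv2.imread("pics/top0.png")
cv2.imwrite("pics/topcrop.png",cv2.resize(a[95:245,240:420],None,fx=4,fy=4,interpolation=cv2.INTER_CUBIC))
a=cv2.imread("pics/scene0.png")
cv2.imwrite("pics/scenecrop.png",cv2.resize(a[190:330,150:350],None,fx=4,fy=4,interpolation=cv2.INTER_CUBIC))
```

```text
(no output)
```

View pics/topcrop.png

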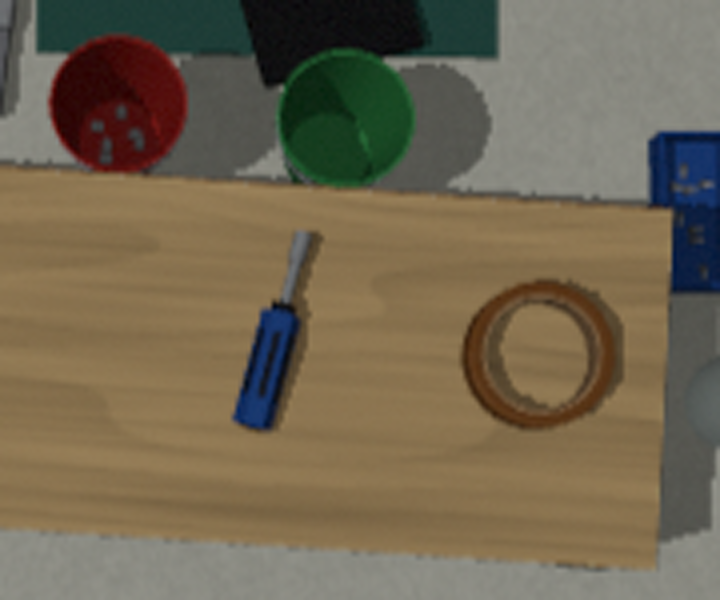

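View pics/scenecrop.png

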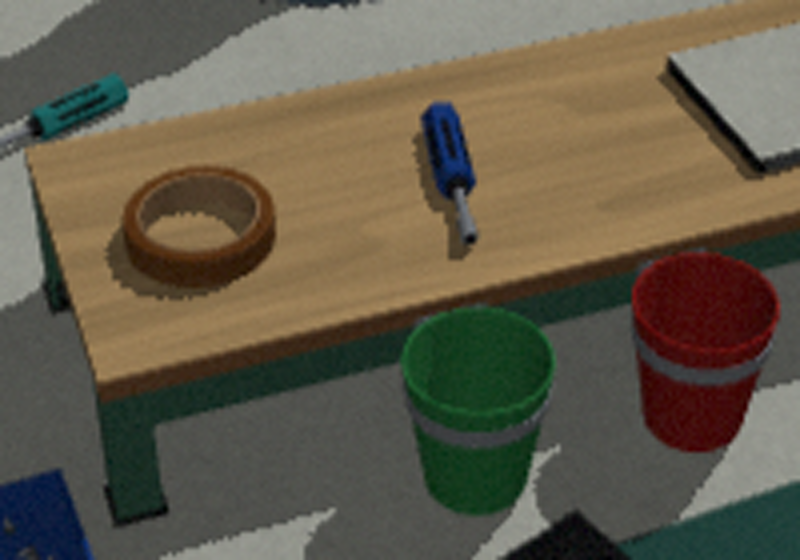

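```bash
cat > h.py <<'E'
import numpy as np
from plant import r,capture,camera_params
def ray(name,u,v,z,pose=None):
    p=camera_params(name); f=210/np.tan(np.radians(p["fov_y"])/2)
    d=np.array([(u-p["cx"])/f,(v-p["cy"])/f,1.])
    if name!="wrist":
        R=np.array(p["R"]);t=np.array(p["t"]); o=-R.T@t; d=R.T@d
    else:
        from scipy.spatial.transform import Rotation as Q
        H=np.array(p["hand_eye"]); Rw=Q.from_euler("xyz",pose["tool_rot"]).as_matrix()
        o=Rw@H[:3,3]+np.array(pose["tcp_pos"]); d=Rw@H[:3,:3]@d
    return o+d*(z-o[2])/d[2]
E
python3 - <<'E'
from h import *
c=lambda u,v:((u+.5)/4-.5+240,(v+.5)/4-.5+95)
s=lambda u,v:((u+.5)/4-.5+150,(v+.5)/4-.5+190)
def P(n,nm,uv,z): 
    x=ray(nm,*uv,z); print(n,nm,np.round(x,4)); return x
t=P("tip","top",c(303,234),.142); b=P("butt","top",c(254,416),.142)
ts=P("tip","scene",s(471,239),.142); bs=P("butt","scene",s(436,113),.142)
for a,e in((t,b),(ts,bs)): print(np.linalg.norm(a-e),np.degrees(np.arctan2(*(a-e)[[1,0]])))
P("green","top",c(346,118),.12);P("green","scene",s(478,363),.12)
P("red","top",c(119,104),.12);P("red","scene",s(705,306),.12)
e1=P("FR corner","top",c(672,210),.13); e2=P("FL","top",(187,134),.13); P("FR","scene",s(100,390),.13)
d=e2-e1; print("edge mid",(e1+e2)/2,np.linalg.norm(d),np.degrees(np.arctan2(-d[0],d[1])))
P("BR","top",c(656,568),.13);P("BL","top",(181,223),.13)
P("tape","top",c(540,354),.154)
for q in[(189,150),(236,150),(189,201),(236,201)]:P("drive","top",q,.146)
E
```

```text
tip top [ 0.5979 -0.1124  0.142 ]
butt top [ 0.4727 -0.0798  0.142 ]
tip scene [ 0.5998 -0.1134  0.142 ]
butt scene [ 0.4617 -0.0802  0.142 ]
0.12931066848665929 -14.589891618386526
0.14202757693666382 -13.50470946845785
green top [ 0.6844 -0.1443  0.12  ]
green scene [ 0.6881 -0.1471  0.12  ]
red top [0.6924 0.0148 0.12  ]
red scene [0.6978 0.0112 0.12  ]
FR corner top [ 0.6199 -0.3693  0.13  ]
FL top [0.6494 0.2423 0.13  ]
FR scene [ 0.6287 -0.3726  0.13  ]
edge mid [ 0.63467049 -0.06350043  0.13      ] 0.6122229537749023 -2.763906324652625
BR top [ 0.3723 -0.3571  0.13  ]
BL top [0.403  0.2535 0.13  ]
tape top [ 0.5159 -0.2715  0.154 ]
drive top [0.6017 0.2323 0.146 ]
drive top [0.6032 0.1044 0.146 ]
drive top [0.4625 0.2294 0.146 ]
drive top [0.464  0.1022 0.146 ]
```

The scene view confirms the driver on the shelf is blue with black strips, with its socket towards the green cup. The measured length and edge spacing fit: 129–142 mm, and the cup about 54 mm out. Next I work out the approach.

```bash
cat >> h.py <<'E'
from scipy.spatial.transform import Rotation as Q
def delta(target,yaw):
    s=r.read_state(); R=Q.from_euler("xyz",s["tool_rot"])
    T=Q.from_euler("xyz",[np.pi,0,yaw])
    print("t",round(s["time"],2),"pos",np.round(s["tcp_pos"],4),"rot",np.round(s["tool_rot"],4),"op",round(s["opening"],4),"F",np.round(s["wrist_force"],1))
    print("turn",np.round((R.inv()*T).as_rotvec(),4),"shift mm",np.round(1000*R.inv().apply(np.array(target)-s["tcp_pos"]),1))
E
python3 - <<'E'
from h import *
print(ray("top",440,190,.14),ray("scene",130,262,.14))
delta([.503,-.089,.27],-.24)
E
```

```text
[ 0.50066883 -0.45387315  0.14      ] [ 0.50677553 -0.45467921  0.14      ]
t 0.15 pos [ 0.2509 -0.5988  0.2094] rot [-3.1395e+00  1.0000e-04  3.9690e-01] op 0.0852 F [ 0.4  0.2 -1. ]
turn [-0.002   0.0008  0.6369] shift mm [ 429.5 -372.8  -59.9]
```

```bash
python3 -m jog '0 0 0 0 0 -60 1; 0 0 0.08 40 -35 -60 0.8; 0 0 0.16 80 -70 -60 0.7; 0 0 0.24 120 -105 -60 0.7; 0 0 0.32 160 -140 -60 0.7; 0 0 0.4 200 -174 -60 0.7; 0 0 0.48 240 -208 -60 0.7; 0 0 0.56 280 -243 -60 0.7; 0 0 0.637 320 -278 -60 0.7; 0 0 0.637 360 -313 -60 0.7; 0 0 0.637 400 -347 -60 0.7; -0.002 0 0.637 430 -373 -60 0.7; -0.002 0 0.637 430 -373 -60 0.7; -0.002 0 0.637 430 -373 -60 0.7'
python3 - <<'E'
from h import *
import cv2
s=r.read_state(); im=capture("wrist"); cv2.imwrite("pics/w1.png",im[:,:,::-1])
delta([.503,-.089,.16],-.24)
E
```

```text
time: 1.9
tcp_pos: [0.5031, -0.09, 0.2701]
tool_rot: [3.139, 0.0, -0.241]
wrist_force: [1.4, 0.4, 0.3]
opening: 0.0598
t 1.95 pos [ 0.5029 -0.0908  0.2701] rot [ 3.1388e+00  2.0000e-04 -2.4230e-01] op 0.0597 F [ 0.4 -0.2  1. ]
turn [ 0.0028  0.0003 -0.0023] shift mm [ -0.3  -2.1 110.1]
```

View pics/w1.png

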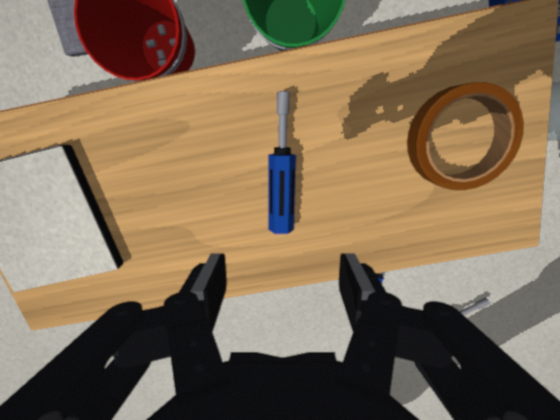

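The wrist view shows the driver upright at column 282, with its socket tip at (283,92) and butt at (281,230). The green cup is at the top right of it, and the tape and drive are well clear.

Run:
```python
from h import *
s=r.read_state()
t=ray("wrist",283,93,.142,s);b=ray("wrist",281,230,.142,s)
print(t,b,np.linalg.norm(t-b),(t+b)/2,np.degrees(np.arctan2(*(t-b)[[1,0]])))
e1=ray("wrist",100,91,.13,s);e2=ray("wrist",400,32,.13,s);print(e1,e2); d=e1-e2;print(np.degrees(np.arctan2(-d[0],d[1])))
import cv2
a=cv2.imread("pics/w1.png")
cv2.imwrite("pics/w1c.png",cv2.resize(a[0:250,220:370],None,fx=2.4,fy=2.4,interpolation=cv2.INTER_CUBIC))
```

```text
[ 0.59759845 -0.11650956  0.142     ] [ 0.46481791 -0.08157127  0.142     ] 0.13730024547386666 [ 0.53120818 -0.09904041  0.142     ] -14.741967378390425
[0.6426524  0.05475941 0.13      ] [ 0.62338291 -0.23370569  0.13      ]
-3.8216857332295664
```

View pics/w1c.png

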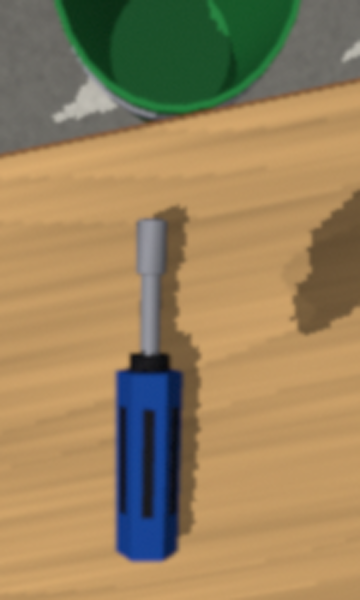

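Run:
```python
from h import *
print(r.tips_ahead)
delta([.502,-.0915,.151],-.255)
```

```text
0.017
t 1.95 pos [ 0.5029 -0.0908  0.2701] rot [ 3.1388e+00  2.0000e-04 -2.4230e-01] op 0.0597 F [ 0.4 -0.2  1. ]
turn [0.0028 0.0002 0.0127] shift mm [ -0.7   0.5 119.1]
```

```bash
python3 -m jog '0 0 0.013 -1 0 40 0.7; 0 0 0.013 -1 0 75 0.7; 0 0 0.013 -1 0 100 0.7; 0 0 0.013 -1 0 112 0.6; 0 0 0.013 -1 0 119 0.5; 0 0 0.013 -1 0 119 0.45; 0 0 0.013 -1 0 119 0.4; 0 0 0.013 -1 0 119 0.3; 0 0 0.013 -1 0 119 0.25; 0 0 0.013 -1 0 119 0.25; 0 0 0.013 -1 0 119 0.25; 0 0 0.013 -1 0 119 0.25' 20
python3 - <<'E'
from h import *
import cv2
s=r.read_state(); print(s["opening"],s["wrist_force"]); 
im=capture("wrist"); cv2.imwrite("pics/w2.png",im[:,:,::-1])
im=capture("scene"); cv2.imwrite("pics/s2.png",cv2.resize(im[170:310,180:340,::-1],None,fx=4,fy=4,interpolation=cv2.INTER_CUBIC))
E
```

```text
time: 3.45
tcp_pos: [0.5026, -0.0893, 0.1514]
tool_rot: [3.14, -0.001, -0.253]
wrist_force: [-0.5, 0.2, 0.4]
opening: 0.0214
0.021425612394704266 [-0.4735627   0.23222999  0.3587413 ]
```

View pics/w2.png

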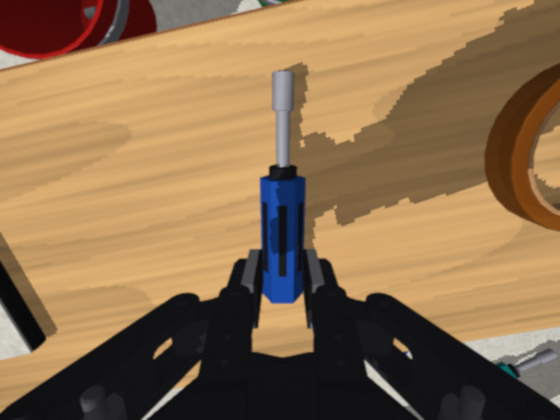

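View pics/s2.png

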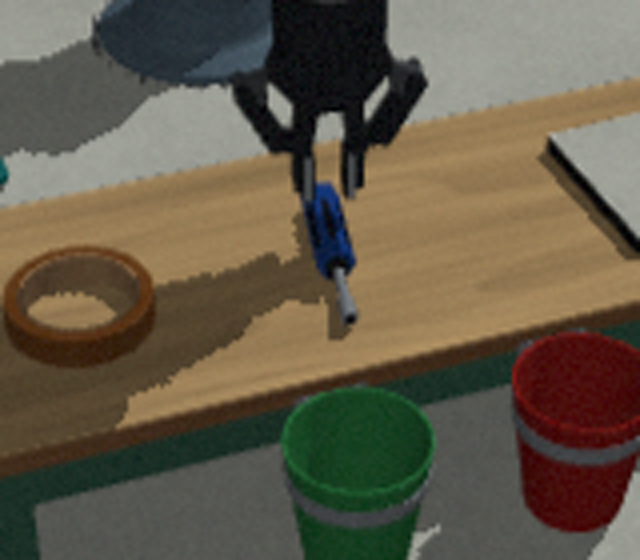

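```bash
cat >> h.py <<'E'
def proj(name,X,pose=None):
    p=camera_params(name); f=210/np.tan(np.radians(p["fov_y"])/2)
    X=np.array(X,float)
    if name=="wrist":
        H=np.array(p["hand_eye"]); Rw=Q.from_euler("xyz",pose["tool_rot"]).as_matrix()
        x=Rw.T@(X-pose["tcp_pos"]); c=H[:3,:3].T@(x-H[:3,3])
    else: c=np.array(p["R"])@X+np.array(p["t"])
    return np.array([p["cx"]+f*c[0]/c[2],p["cy"]+f*c[1]/c[2]])
E
python3 - <<'E'
from h import *
s=r.read_state();print(r.tips_ahead)
y=s["tool_rot"][2]; a=np.array([np.cos(y),np.sin(y),0]); n=np.array([-a[1],a[0],0])
for z in(.134,.142,.150,.160):
  for k in(-.0107,.0107):
    X=np.array([*s["tcp_pos"][:2],z])+k*n
    print(z,k,(proj("scene",X)-[180,170])*4,proj("wrist",X,s))
print("butt",(proj("scene",[.4648,-.0816,.142])-[180,170])*4)
E
```

```text
0.017
0.134 -0.0107 [310.24956731 236.74234036] [296.55404667 236.80360185]
0.134 0.0107 [340.2215433  234.06712973] [264.71753997 236.83927404]
0.142 -0.0107 [310.26745389 227.75631572] [297.16685125 241.6675195 ]
0.142 0.0107 [340.34408144 225.09364488] [264.03892856 241.70601769]
0.15 -0.0107 [310.28546617 218.70713852] [297.83146532 246.9426565 ]
0.15 0.0107 [340.46747865 216.05724971] [263.30292709 246.98434118]
0.16 -0.0107 [310.30816033 207.30584002] [298.74565792 254.19873402]
0.16 0.0107 [340.62294707 204.67227582] [262.29051057 254.24500849]
butt [314.45952681 194.3150905 ]
```

Run:
```python
import cv2,numpy as np
a=cv2.imread("pics/w2.png")[140:380,180:390]
b=cv2.resize(a,None,fx=2.4,fy=2.4,interpolation=cv2.INTER_CUBIC)
b=np.clip(255*(b/255.)**.5,0,255).astype(np.uint8)
from plant import capture
c=cv2.imread("pics/s2.png")[60:300,180:460]; c=cv2.resize(c,None,fx=2.4,fy=2.4,interpolation=cv2.INTER_CUBIC)[:576]
c=np.clip(255*(c/255.)**.5,0,255).astype(np.uint8)
cv2.imwrite("pics/w2c.png",b);cv2.imwrite("pics/s2c.png",c);print(b.shape,c.shape)
```

```text
(576, 504, 3) (576, 672, 3)
```

View pics/w2c.png

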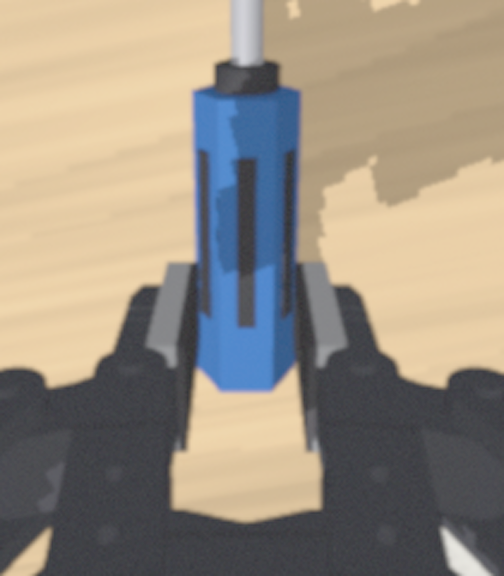

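View pics/s2c.png

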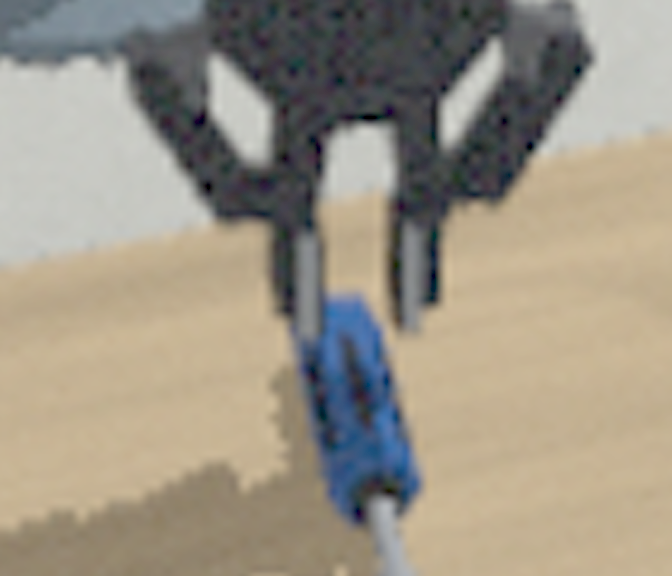

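The pads stopped at the commanded 21 mm without touching a 28 mm handle. Both views suggest the fingertips are well above where the reported TCP puts them. I check this against the first picture.

Run:
```python
from h import *
import cv2
for z in(.19,.21,.23,.25): print(z,[(proj("scene",np.array([.251,-.599,z])+k*np.array([-np.sin(.397),np.cos(.397),0]))-[0,130])*5 for k in(-.0425,.0425)])
a=cv2.imread("pics/scene0.png")[130:220,0:110]; c=cv2.resize(a,None,fx=5,fy=5,interpolation=cv2.INTER_CUBIC)
c=np.clip(255*(c/255.)**.5,0,255).astype(np.uint8); cv2.imwrite("pics/s0g.png",c)
s=r.read_state()
# intersection of the pads' tip with two views: wrist ray & scene ray triangulate
def line(n,u,v):
    a=ray(n,u,v,.10,s);b=ray(n,u,v,.25,s);return a,(b-a)/np.linalg.norm(b-a)
def tri(l1,l2):
    (a,d),(b,e)=l1,l2
    k=np.linalg.lstsq(np.c_[d,-e],b-a,rcond=None)[0]; p,q=a+k[0]*d,b+k[1]*e
    return (p+q)/2,np.linalg.norm(p-q)
# left pad in wrist (world +y side = right in scene) tip corner front inner
W=lambda u,v:(180+u/2.4,140+v/2.4); S=lambda u,v:(180+(180+u/2.4)/4,170+(60+v/2.4)/4)
print(tri(line("wrist",*W(195,264)),line("scene",*S(398,332))))
print(tri(line("wrist",*W(300,264)),line("scene",*S(322,342))))
print(s["tcp_pos"])
```

```text
0.19 [array([206.99252358, 407.83510933]), array([353.34246949, 345.12398308])]
0.21 [array([197.16389624, 377.68517549]), array([345.17572087, 315.56967465])]
0.23 [array([187.15378966, 346.97854265]), array([336.86396843, 285.49061793])]
0.25 [array([176.95713067, 315.69964852]), array([328.40331569, 254.87271207])]
(array([ 0.5138898 , -0.08023563,  0.17185246]), np.float64(0.0025093889146689057))
(array([ 0.5087401 , -0.10258245,  0.17186044]), np.float64(0.0040721561464163595))
[ 0.50263633 -0.08928468  0.15142765]
```

View pics/s0g.png

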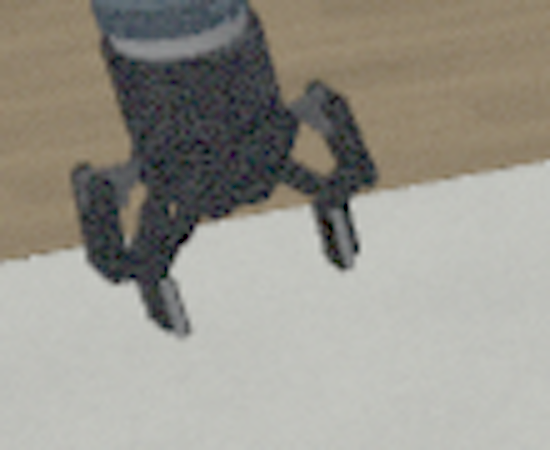

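The triangulated pad tips are at z ≈ 0.172 while the TCP reads 0.151. So the fingertips stand about 20 mm above the reported TCP, not 17 mm below it as stated, and I go by that measurement. I open the jaws, go lower in steps and watch the force.

```bash
python3 -m jog '0 0 0 0 0 0 0.5; 0 0 0 0 0 0 0.55; 0 0 0 0 1 12 0.55; 0 0 0 0 1 22 0.55; 0 0 0 0 1 28 0.55; 0 0 0 0 1 30 0.55; 0 0 0 0 1 30 0.55'
python3 - <<'E'
from h import *
import cv2
s=r.read_state(); print(s["opening"],s["wrist_force"]); 
im=capture("wrist"); cv2.imwrite("pics/w3.png",im[:,:,::-1])
im=capture("scene")[195:265,220:290,::-1]; im=cv2.resize(im,None,fx=8,fy=8,interpolation=cv2.INTER_CUBIC)
cv2.imwrite("pics/s3.png",np.clip(255*(im/255.)**.5,0,255).astype(np.uint8))
E
```

```text
time: 4.42
tcp_pos: [0.5024, -0.0902, 0.1213]
tool_rot: [3.14, -0.0, -0.253]
wrist_force: [0.6, -0.3, -0.1]
opening: 0.047
0.04703348221648802 [ 0.63566949 -0.25748543 -0.12381765]
```

View pics/w3.png

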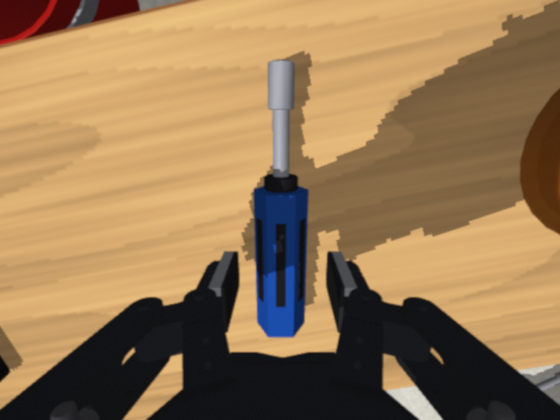

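View pics/s3.png

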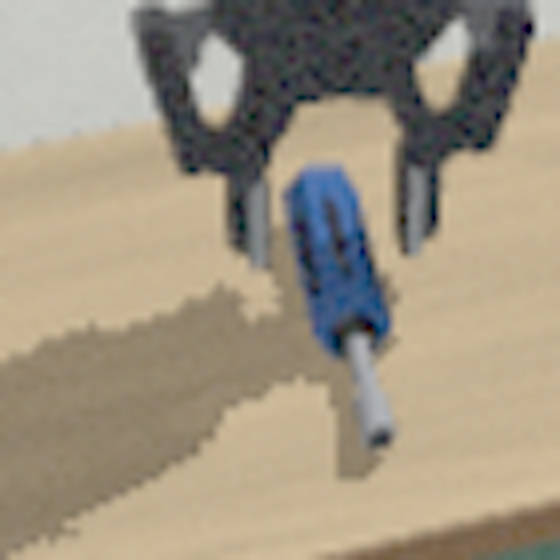

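The driver's handle (wrist column 281) now sits between the pads, whose inner edges are at columns 239 and 327. I go 5 mm lower and close gently.

```bash
python3 -m jog '0 0 0 0 0 3 0.55; 0 0 0 0 0 5 0.45; 0 0 0 0 0 5 0.38; 0 0 0 0 0 5 0.32; 0 0 0 0 0 5 0.25; 0 0 0 0 0 5 0.25; 0 0 0 0 0 5 0.25' 20
python3 - <<'E'
from h import *
import cv2
im=capture("wrist"); cv2.imwrite("pics/w4.png",im[:,:,::-1])
s=r.read_state()
t=ray("wrist",283,60,.142,s); print(t)
delta([.55,-.14,.118],-.05)
E
```

```text
time: 5.4
tcp_pos: [0.5023, -0.0902, 0.1165]
tool_rot: [3.14, -0.0, -0.253]
wrist_force: [0.3, 1.4, 0.3]
opening: 0.0262
[ 0.59902432 -0.11652524  0.142     ]
t 5.45 pos [ 0.5024 -0.0902  0.1165] rot [ 3.1399e+00 -5.0000e-04 -2.5310e-01] op 0.0261 F [0.1 0.4 0.2]
turn [ 0.0018 -0.0003 -0.2031] shift mm [58.6 36.3 -1.4]
```

View pics/w4.png

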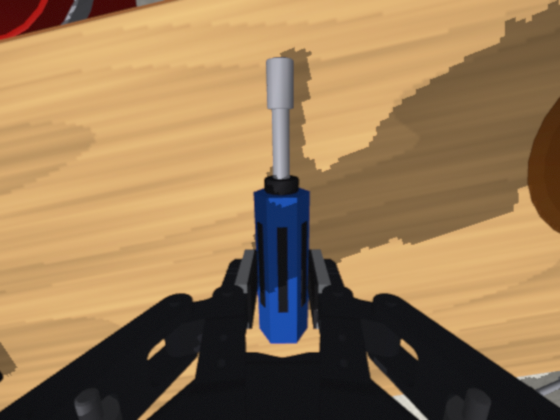

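The pads stopped on the handle at 26 mm, centred. I slide it along the shelf, turning it square to the edge and in line with the green cup, and stop with its balance point about 6 mm short of the edge.

```bash
python3 -m jog '0 0 -0.015 4 2 0 0.25; 0 0 -0.03 10 4 0 0.25; 0 0 -0.05 17 6 0 0.25; 0 0 -0.07 24 8 0 0.25; 0 0 -0.09 31 10 0 0.25; 0 0 -0.11 38 12 0 0.25; 0 0 -0.13 46 14 0 0.25; 0 0 -0.15 54 16 0 0.25; 0 0 -0.17 62 18 0 0.25; 0 0 -0.185 70 20 0 0.25; 0 0 -0.195 78 23 0 0.25; 0 0 -0.2 84 25 0 0.25; 0 0 -0.2 90 27 0 0.25; 0 0 -0.2 93 27 0 0.25; 0 0 -0.2 95 27 0 0.25; 0 0 -0.2 95 27 0 0.25; 0 0 -0.2 95 27 0 0.25'
python3 - <<'E'
from h import *
import cv2
im=capture("wrist"); cv2.imwrite("pics/w5.png",im[:,:,::-1])
im=capture("top"); cv2.imwrite("pics/t5.png",cv2.resize(im[95:245,240:420,::-1],None,fx=4,fy=4,interpolation=cv2.INTER_CUBIC))
im=capture("scene")[190:330,170:340,::-1]; cv2.imwrite("pics/s5.png",cv2.resize(im,None,fx=4,fy=4,interpolation=cv2.INTER_CUBIC))
s=r.read_state(); print(s)
E
```

```text
time: 7.58
tcp_pos: [0.588, -0.1404, 0.1167]
tool_rot: [3.139, -0.001, -0.053]
wrist_force: [0.5, -0.4, 0.3]
opening: 0.0263
{'time': 7.725, 'joint_positions': array([ 0.43832762,  0.41910328, -0.33533401,  1.77787324,  0.16530244,
        0.97087561, -1.58757114]), 'qd': array([ 0.00079004, -0.00034195, -0.00039089,  0.00229326,  0.00023739,
        0.00136439,  0.00021402]), 'joint_torque': array([-1.21916095e-01, -4.14303303e+01, -3.12544048e+00, -2.21608865e+01,
       -5.01656590e-02,  8.51690350e-02,  9.88602085e-03]), 'tcp_pos': array([ 0.58784513, -0.14025508,  0.11666696]), 'tool_rot': array([ 3.13960229e+00, -8.86402847e-04, -5.31426189e-02]), 'wrist_force': array([ 0.3347046 , -0.26254339, -0.32472345]), 'wrist_torque': array([-0.05139669, -0.07616563, -0.05254979]), 'opening': 0.02609649545704396}
```

View pics/w5.png

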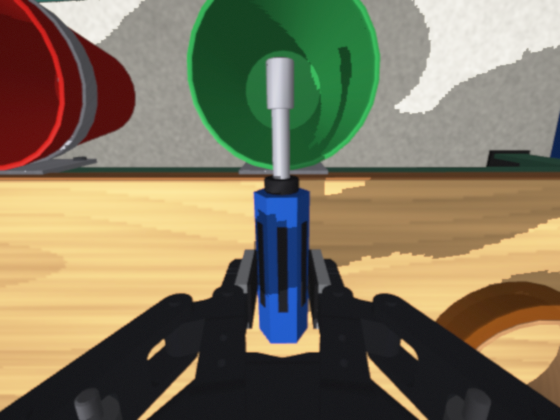

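View pics/t5.png

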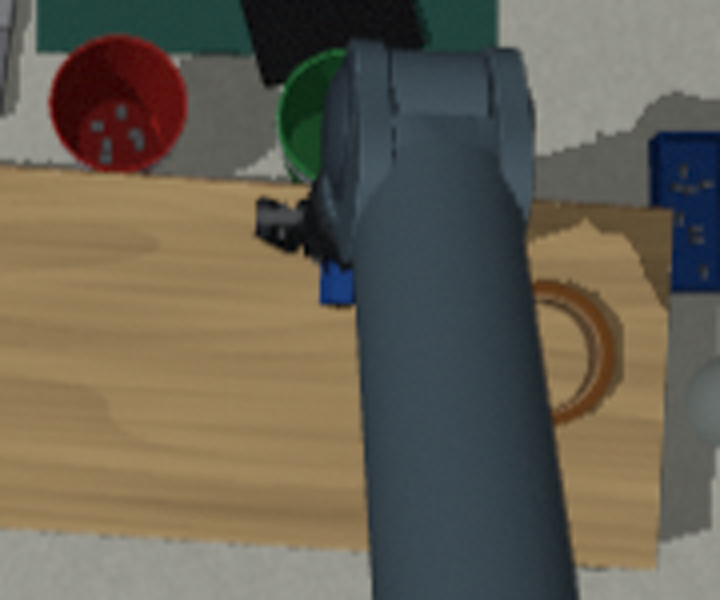

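View pics/s5.png

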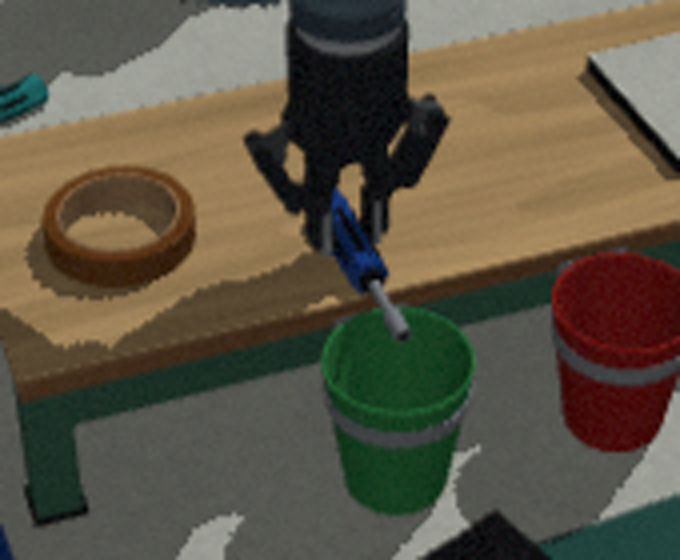

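The driver is square to the edge (the edge lies level at row ~173), and its tip at (281,60) is over the middle of the green cup (columns 188–378). I measure how far the balance point still is from the edge.

Run:
```python
from h import *
import cv2
a=cv2.imread("pics/w5.png")[40:350,200:360]
cv2.imwrite("pics/w5c.png",cv2.resize(a,None,fx=1.9,fy=1.9,interpolation=cv2.INTER_CUBIC))
s=r.read_state()
for v in(172,175,178): print(v,ray("wrist",240,v,.13,s),ray("wrist",330,v,.13,s))
for v in(58,61,64): print(v,ray("wrist",281,v,.142,s))
print("butt",ray("wrist",283,342,.135,s)); print("handle front z.142",[ray("wrist",282,v,.150,s) for v in(190,195)])
```

```text
172 [ 0.63822877 -0.12197013  0.13      ] [ 0.63571279 -0.16875593  0.13      ]
175 [ 0.6366553  -0.12181764  0.13      ] [ 0.63413013 -0.16874932  0.13      ]
178 [ 0.63507198 -0.1216642   0.13      ] [ 0.63253757 -0.16874266  0.13      ]
58 [ 0.68844388 -0.14609351  0.142     ]
61 [ 0.68728315 -0.14603017  0.142     ]
64 [ 0.68611592 -0.14596647  0.142     ]
butt [ 0.5333356  -0.13884271  0.135     ]
handle front z.142 [array([ 0.63235223, -0.14350418,  0.15      ]), array([ 0.62997979, -0.14337716,  0.15      ])]
```

View pics/w5c.png

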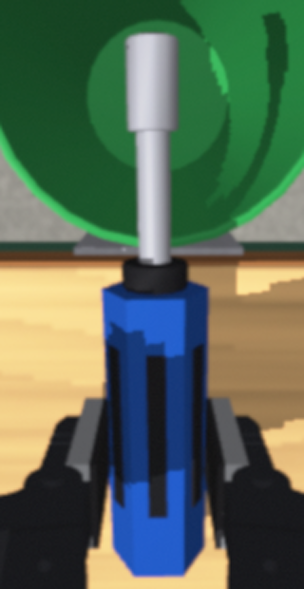

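```bash
python3 -m jog '0 0 0 0 0 0 0.32; 0 0 0 0 0 0 0.4; 0 0 0 0 0 0 0.5; 0 0 0 0 0 0 0.55; 0 0 0 0 0 0 0.55; 0 0 0 0 0 -15 0.55; 0 0 0 0 0 -35 0.55; 0 0 0 0 0 -50 0.5; 0 0 0 -30 0 -50 0.3; 0 0 0 -60 0 -50 0.1; 0 0 0 -72 0 -50 0; 0 0 0 -72 0 -50 0; 0 0 0 -72 0 -50 0; 0 0 0 -72 0 -50 0; 0 0 0 -72 0 -50 0'
python3 - <<'E'
from h import *
import cv2
im=capture("wrist"); cv2.imwrite("pics/w6.png",im[:,:,::-1])
im=capture("scene")[190:330,170:340,::-1]; cv2.imwrite("pics/s6.png",cv2.resize(im,None,fx=4,fy=4,interpolation=cv2.INTER_CUBIC))
s=r.read_state(); print(s["tcp_pos"],s["opening"])
E
```

```text
time: 9.6
tcp_pos: [0.5164, -0.1362, 0.1665]
tool_rot: [3.14, -0.0, -0.053]
wrist_force: [0.4, 0.2, -0.6]
opening: 0.0002
[ 0.51602596 -0.13618562  0.16642956] 0.00014572188179699864
```

View pics/w6.png

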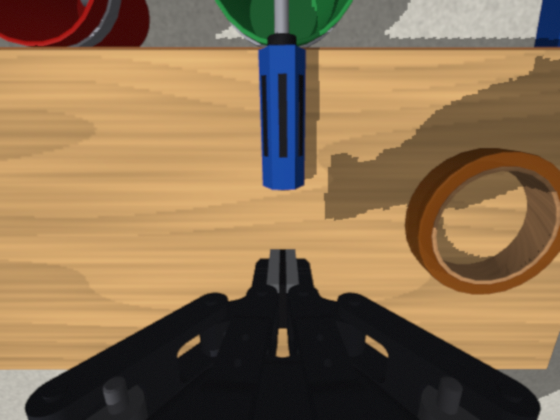

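View pics/s6.png

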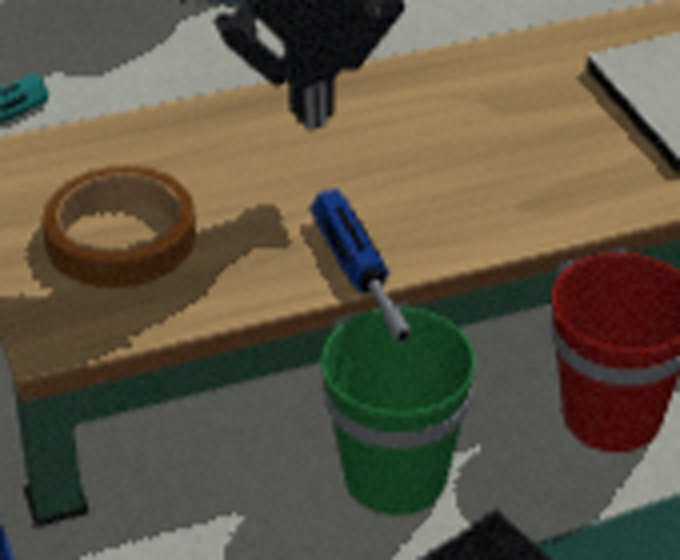

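Run:
```python
from h import *
s=r.read_state()
print("edge",ray("wrist",230,48,.13,s),ray("wrist",340,48,.13,s))
print("butt top",ray("wrist",283,188,.154,s),"mid",ray("wrist",283,188,.142,s))
print("pad tip front at z .185", ray("wrist",283,250,.185,s))
delta([.521,-.1362,.1175],-.053)
```

```text
edge [ 0.6345002  -0.11153783  0.13      ] [ 0.63095834 -0.17895452  0.13      ]
butt top [ 0.55052719 -0.13959276  0.154     ] mid [ 0.54765435 -0.13950078  0.142     ]
pad tip front at z .185 [ 0.52323279 -0.13801669  0.185     ]
t 9.7 pos [ 0.516  -0.1362  0.1664] rot [ 3.1399e+00 -2.0000e-04 -5.2900e-02] op 0.0001 F [0.  0.5 1.1]
turn [ 0.0017 -0.0002  0.0001] shift mm [ 5.  -0.3 48.9]
```

The driver stayed level and square after release: butt at wrist (283,188), x ≈ 0.550, and edge at x ≈ 0.633, so the balance point is about 8 mm short. I lower the shut fingers behind the butt and come up to it.

```bash
python3 -m jog '0 0 0 0 0 20 0; 0 0 0 0 0 35 0; 0 0 0 0 0 43 0; 0 0 0 0 0 47 0; 0 0 0 0 0 49 0; 0 0 0 5 0 49 0; 0 0 0 10 0 49 0; 0 0 0 15 0 49 0; 0 0 0 19 0 49 0; 0 0 0 19 0 49 0'
python3 - <<'E'
from h import *
import cv2
im=capture("wrist"); cv2.imwrite("pics/w7.png",im[:,:,::-1])
im=capture("scene")[190:330,170:340,::-1]; cv2.imwrite("pics/s7.png",cv2.resize(im,None,fx=4,fy=4,interpolation=cv2.INTER_CUBIC))
E
```

```text
time: 10.95
tcp_pos: [0.5352, -0.1374, 0.1177]
tool_rot: [3.14, -0.001, -0.053]
wrist_force: [0.4, -1.1, -0.6]
opening: -0.0001
```

View pics/w7.png

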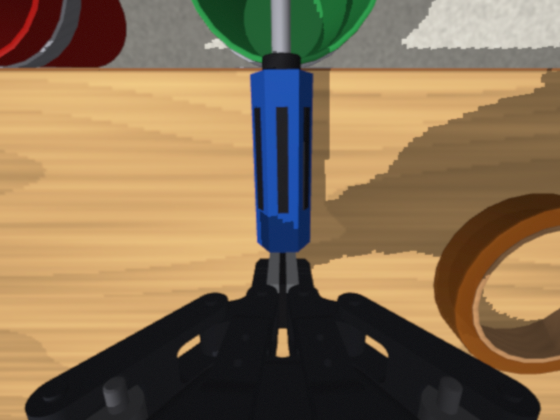

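View pics/s7.png

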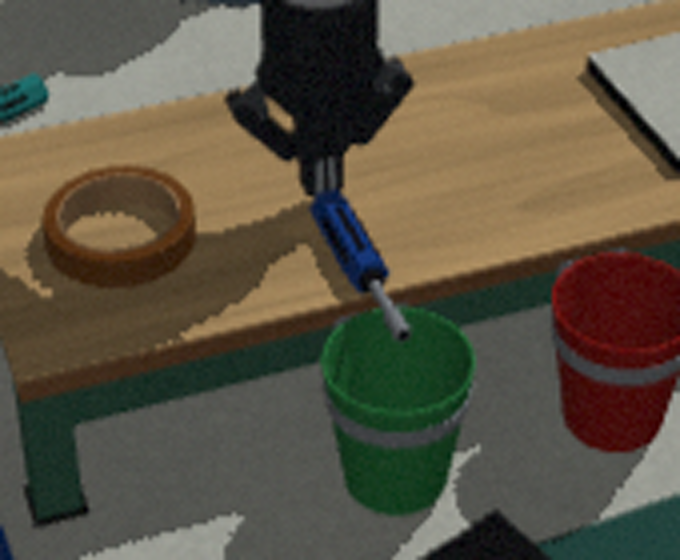

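The shut fingers (wrist row 252) are just behind the butt, centred, and nothing has moved. I push in small steps.

```bash
python3 -m jog '0 0 0 2 0 0 0; 0 0 0 4 0 0 0; 0 0 0 6 0 0 0; 0 0 0 8 0 0 0; 0 0 0 9 0 0 0; 0 0 0 10 0 0 0; 0 0 0 10 0 0 0'
python3 - <<'E'
from h import *
import cv2
im=capture("wrist"); cv2.imwrite("pics/w8.png",im[:,:,::-1])
im=capture("scene")[190:330,170:340,::-1]; cv2.imwrite("pics/s8.png",cv2.resize(im,None,fx=4,fy=4,interpolation=cv2.INTER_CUBIC))
E
```

```text
time: 11.92
tcp_pos: [0.5449, -0.138, 0.1175]
tool_rot: [3.14, -0.001, -0.053]
wrist_force: [-0.5, 0.4, 0.0]
opening: 0.0002
```

View pics/w8.png

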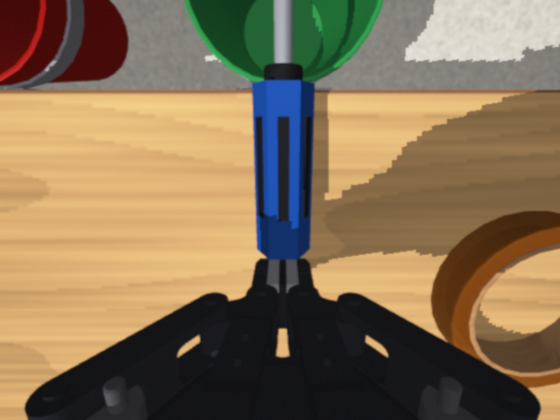

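View pics/s8.png

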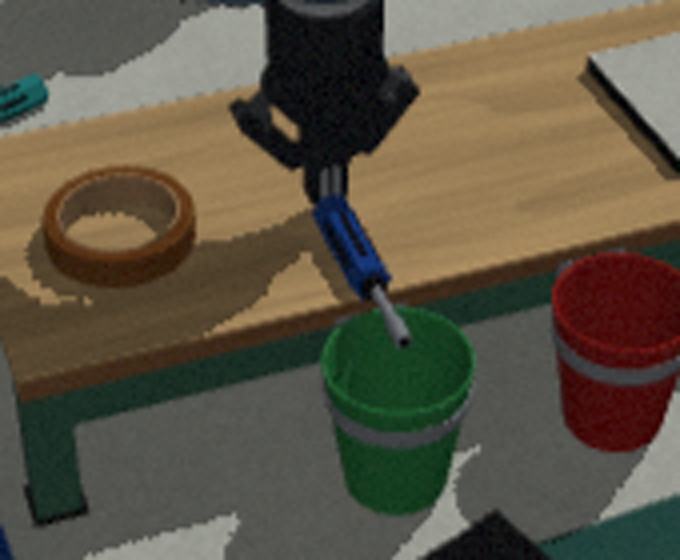

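Run:
```python
from h import *
s=r.read_state()
e=(ray("wrist",230,91,.13,s)+ray("wrist",336,91,.13,s))/2
print("edge",e)
b=ray("wrist",283,259,.154,s); print("butt top",b,"CG-edge",b[0]+.074-e[0], "front of handle",ray("wrist",284,82,.154,s))
```

```text
edge [ 0.63331499 -0.14410375  0.13      ]
butt top [ 0.55584467 -0.13989923  0.154     ] CG-edge -0.0034703181224206014 front of handle [ 0.63477941 -0.14445163  0.154     ]
```

The balance point is about 3.5 mm short. I push 5 mm, then back off 15 mm and look.

```bash
python3 -m jog '0 0 0 1.5 0 0 0; 0 0 0 3 0 0 0; 0 0 0 4 0 0 0; 0 0 0 5 0 0 0; 0 0 0 5 0 0 0; 0 0 0 0 0 0 0; 0 0 0 -10 0 0 0; 0 0 0 -10 0 0 0; 0 0 0 -10 0 0 0; 0 0 0 -10 0 0 0'
python3 - <<'E'
from h import *
import cv2
im=capture("wrist"); cv2.imwrite("pics/w9.png",im[:,:,::-1])
im=capture("scene")[190:330,170:340,::-1]; cv2.imwrite("pics/s9.png",cv2.resize(im,None,fx=4,fy=4,interpolation=cv2.INTER_CUBIC))
E
```

```text
time: 13.28
tcp_pos: [0.535, -0.1374, 0.1177]
tool_rot: [3.14, -0.001, -0.053]
wrist_force: [-0.4, 0.1, -0.8]
opening: -0.0003
```

View pics/w9.png

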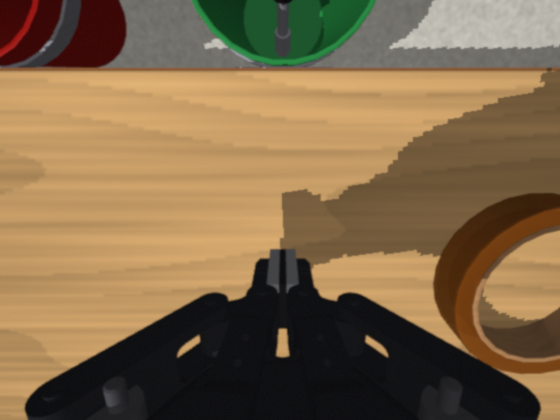

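View pics/s9.png

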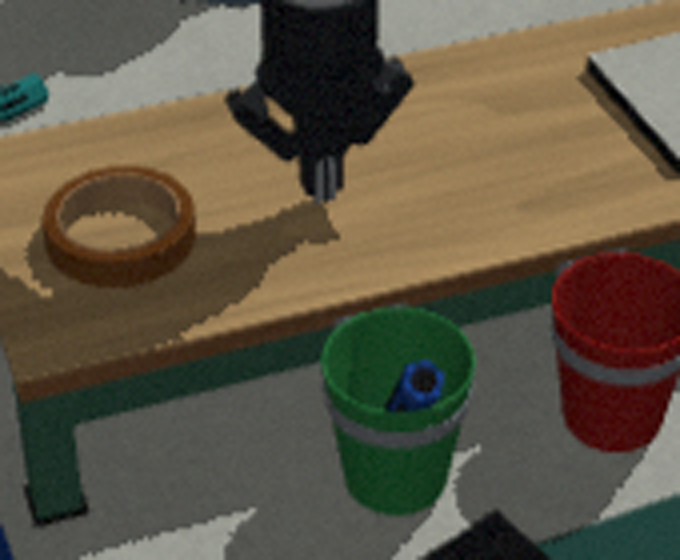

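The driver dropped socket-first into the green cup, with its butt now at scene crop (424,380). I lift clear and check its pose and that it is at rest.

```bash
python3 -m jog '0 0 0 0 0 -30 0; 0 0 0 0 0 -70 0; 0 0 0 -10 0 -110 0; 0 0 0 -25 0 -150 0; 0 0 0 -25 0 -150 0; 0 0 0 -25 0 -150 0; 0 0 0 -25 0 -150 0; 0 0 0 -25 0 -150 0'
python3 - <<'E'
from h import *
import cv2
s=r.read_state()
im=capture("wrist"); cv2.imwrite("pics/w10.png",im[:,:,::-1])
im=capture("top"); cv2.imwrite("pics/t10.png",im[:,:,::-1])
im=capture("scene");cv2.imwrite("pics/s10f.png",im[:,:,::-1]); im=im[250:330,230:330,::-1]; cv2.imwrite("pics/s10.png",cv2.resize(im,None,fx=6,fy=6,interpolation=cv2.INTER_CUBIC))
E
```

```text
time: 14.38
tcp_pos: [0.5091, -0.1356, 0.2661]
tool_rot: [3.14, 0.002, -0.053]
wrist_force: [-0.6, -0.2, 0.1]
opening: 0.0
```

View pics/w10.png

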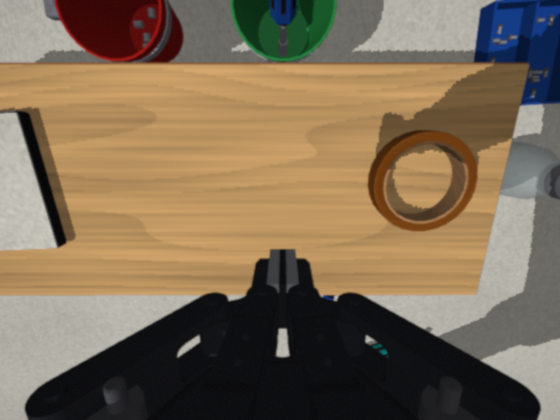

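View pics/s10.png

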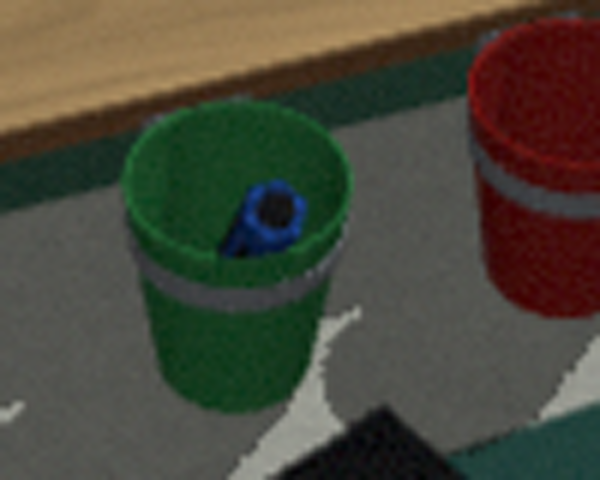

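View pics/t10.png

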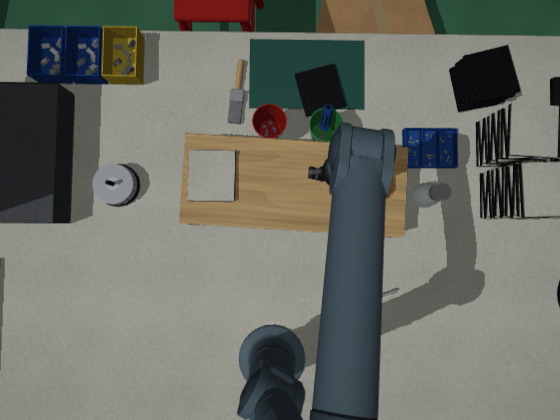

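The driver leans forward against the far rim in the green cup, and the bystanders look unmoved. I wait a second, triangulate the butt and compare two pictures for stillness.

```bash
python3 -m jog '0 0 0 0 0 0 0; 0 0 0 0 0 0 0; 0 0 0 0 0 0 0; 0 0 0 0 0 0 0; 0 0 0 0 0 0 0; 0 0 0 0 0 0 0; 0 0 0 0 0 0 0; 0 0 0 0 0 0 0' >/dev/null
python3 - <<'E'
from h import *
import cv2
s=r.read_state()
t=capture("top")[:,:,::-1]; w=capture("wrist")[:,:,::-1]; c=capture("scene")[:,:,::-1]
o=cv2.imread("pics/s10f.png"); ot=cv2.imread("pics/t10.png")
print("diff scene",np.abs(c.astype(int)-o)[260:320,240:300].mean(),"elsewhere",np.abs(c.astype(int)-o)[330:390,240:300].mean(), "top",np.abs(t.astype(int)-ot)[90:140,300:345].mean(),np.abs(t.astype(int)-ot)[40:80,250:290].mean())
a=cv2.resize(t[95:145,300:350],None,fx=8,fy=8,interpolation=cv2.INTER_CUBIC); b=cv2.resize(w[0:70,225:295+50],None,fx=400/70,fy=400/70,interpolation=cv2.INTER_CUBIC)[:, :400*2]
cv2.imwrite("pics/f.png",np.hstack([a,b[:,:400]]))
cv2.imwrite("pics/f.png",np.hstack([a,cv2.resize(w[0:70,245:315],(400,400),interpolation=cv2.INTER_CUBIC)]))
E
```

```text
diff scene 2.5010185185185185 elsewhere 3.426203703703704 top 1.6088888888888888 1.1210416666666667
```

View pics/f.png

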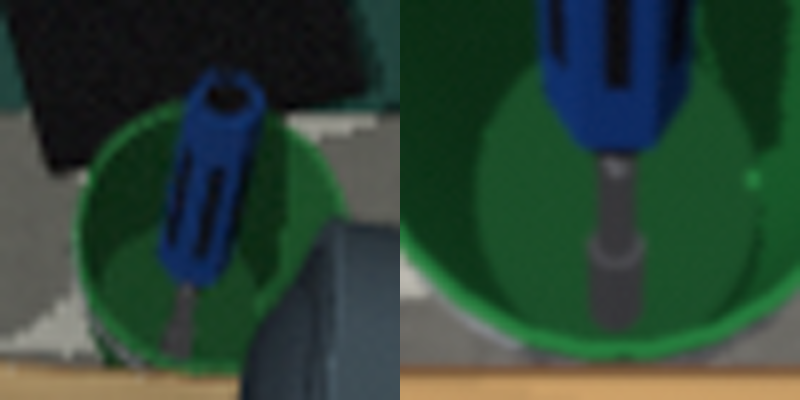

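Run:
```python
from h import *
s=r.read_state()
def line(n,u,v):
    a=ray(n,u,v,.10,s);b=ray(n,u,v,.25,s);return a,(b-a)/np.linalg.norm(b-a)
def tri(l1,l2):
    (a,d),(b,e)=l1,l2
    k=np.linalg.lstsq(np.c_[d,-e],b-a,rcond=None)[0]; p,q=a+k[0]*d,b+k[1]*e
    return (p+q)/2,np.linalg.norm(p-q)
b,g=tri(line("scene",275.8,285.3),line("top",329.2,106.9)); print("butt",b,g)
bx=tri(line("wrist",282.6,56.9),line("top",300+178/8,95+352/8)); print("tip tri",bx)
for z in(.016,.02,.03):
    t=ray("wrist",282.6,56.9,z,s); print("tip",t,"len",np.linalg.norm(b-t),"lean",np.degrees(np.arccos((b-t)[2]/np.linalg.norm(b-t))),"d",np.hypot(*(t[:2]-[.686,-.1455])))
print(s["time"])
```

```text
butt [ 0.72787416 -0.14879495  0.13938525] 0.0027282325315987127
tip tri (array([ 0.65756556, -0.14440045,  0.04170432]), np.float64(0.005626775644692355))
tip [ 0.65952662 -0.14596523  0.016     ] len 0.14107910209438304 lean 29.004450306276247 d 0.026477463803928694
tip [ 0.65882189 -0.14591276  0.02      ] len 0.13794695226592268 lean 30.066649957028407 d 0.02718124841500256
tip [ 0.65706004 -0.14578158  0.03      ] len 0.1303412941014735 lean 32.94196972809082 d 0.02894132917669717
15.675
```

The tool's known 138 mm length fits a tip at z ≈ 0.020 (floor 0.016), 27 mm from the floor centre, leaning about 30°, and it is at rest. The robot is clear, so I hand in.

```bash
python3 -c "
from plant import r
print(r.sign_off())"
```

```text
the job is handed in; nothing more can be done
None
```

The nut driver is standing socket-end down in the green cup, and I handed the job in at about 15.7 s of the 51 s allowed.

**What I did:** I closed the jaws lightly on the handle and slid the driver along the shelf until it was square to the edge and in line with the green cup. I then let go and nudged its butt with shut fingers until it overbalanced, and backed off so it dropped in.

**Last checks:**

| Check | Measured | Limit |
|---|---|---|
| Socket end above the cup floor | about 4 mm | 15 mm |
| Socket end from the floor's centre | about 27 mm | 36 mm |
| Lean | about 30° | 43° |

- **At rest:** pictures taken over a second apart showed no movement of the driver.
- **Other things:** the tape, drive, bottle, tray and spindle looked unmoved in the pictures. I judged that by eye and did not measure it.
- **Robot:** the gripper was well clear of everything, with wrist force close to zero.

**Checks that disagreed:**
- **Fingertip height:** the pictures put the fingertips about 20 mm behind the reported TCP, not 17 mm ahead as stated. My first close at the stated height missed the handle, so I worked from the measured height after that.
- **Tip height:** a rough fix of the socket end from two views gave z ≈ 0.042, which would be 26 mm above the cup floor and outside the limit. I rejected it because it makes the tool clearly shorter than its known 138 mm. The height in the table is the one that fits that length.

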